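Cure a varnished pebble in the light box

TASK

Push the freshly varnished grey pebble from the sketchbook through the sprung flap of the amber curing box, so that it lies inside and the flap shuts behind it. Only then turn the hand wheel on the box's roof anticlockwise (seen from above), a full turn and on until it meets its end stop, so that the lamps reach the pebble from every side, and let go. Leave everything else on the table where it is.

Things in the scene. Friction and masses are not known exactly. Their poses are not given: they have to be found in the camera images.
- pebble: The grey stone pebble to cure: a flat rounded lozenge 48 (its x) by 32 (its y) by 24 high, all edges rounded by 9; about 70 g; origin at the centre of its underside, z up. It lies flat on the sketchbook (top 14 above the table), in one of three places that it swaps with the eraser and the clay disc.
- curing_box: Curing box, fixed to the table: white base and front, clear amber side walls and roof, 232 wide (y), x from -138 to 152, roof top at z 159. Origin at table height on the axis of wheel and turntable, z up; its front looks to -x. The front face slopes: 38 degrees from level, outward normal (-0.616, 0, 0.788) of this frame, so a tool going straight in is tilted 38 degrees from vertical.
- mouth (a point): Centre of the loading mouth, on the outside of the sloping face, at (-100, 0, 118) of curing_box. The mouth is 116 wide (y) by 76 along the slope, closed by the flap; solid rim 58 wide at each side. A pebble whose centre is pushed 35 to 40 straight in past this point and let go drops about 60 onto the turntable, clear of the flap.
- hood (a point): Middle of the outer edge of the amber light hood (4 thick, 200 wide in y) that stands square out of the sloping face, 60 up the slope from the mouth's centre, and sticks out 62. It overhangs the mouth, which cannot be reached from straight above.
- tower (a point): Centre of the top of the white lamp tower on the back of the roof: curing_box x 116 to 150, y -85 to 85, z up to 284. It stands close behind the hand wheel.
- turntable_mid (a point): Centre of the steel turntable inside the box, on its top, 12 above the table; open radius 90, shaft radius 6, with a sloping fixed skirt around it up to the walls. It turns with the hand wheel and lies below the mouth.
- flap (a joint): The aluminium flap in the mouth (110 by 73, 3 thick), hinged along the mouth's upper edge; 0 = shut, grows to 1.55 rad as it swings inward; a spring (0.056 N m when shut, plus 0.07 N m per rad) shuts it: about 1 to 3 N to push it open.
- wheel (a joint): Angle of the hand wheel, rad; grows anticlockwise seen from above; end stops at 0 and 8.0. It starts between 0 and 1.4 and stays where it is left; about 1.5 N at the knob turns it. At 0 its knob lies from the axis towards -x of curing_box.
- crank_knob (a point): Point to grip on the hand wheel's upright knob, on the knob's axis, 50 from the wheel's axis. The knob is a round black post of diameter 20 (18 at its foot) that spins freely on its own axis; its top is 23 above this point and the wheel's rim (6 thick radius, radius 50) lies up to 24 below it. The wheel lies level; this point is 207 above the table.
- sketchbook: Closed black sketchbook, fixed, 214 (x) by 264 (y), 14 thick; origin at the centre of its underside.
- eraser: Bystander: white eraser 56 by 26 by 14 on the sketchbook; origin under its centre.
- clay_disc: Bystander: terracotta disc, diameter 56, 14 high, on the sketchbook; origin under its centre.
- brush_pot: Bystander: white pot, diameter 66, 105 high, on the sketchbook, with brushes that stick out to 195 above its underside within 35 of its axis; origin under its centre.
- varnish_jar: Bystander: jar with a cap, diameter 56, 85 high, on the sketchbook; origin under its centre.
- tube_a: Bystander: yellow paint tube lying on the table, 130 long, 20 high; origin under its middle.
- water_cup: Bystander: glass, diameter 72, 85 high, beyond the sketchbook; origin under its centre.
Things that resemble listed ones, but are neither listed nor needed, are in the scene too. Of the things that look like the pebble, the smaller one is meant.

How it is judged:
By the outcome, as a careful person would: the job done as asked, in the order asked, and still so for the second after the job is handed in, with the robot touching nothing.
It also fails if it takes over 72 s, if anything falls off the work surface, if the arm or the gripper's body presses on something with over 40 N, if the wrist force passes 120 N, or if a joint passes its speed limit or range.

ROBOT

A 7-joint arm with a two-finger parallel gripper is mounted at the origin on the work surface. World frame = base frame: x ahead of the robot, y to its left, z up, the work surface at z = 0. Lengths are in mm, angles in rad, forces in N, time in s.
With the tool pointing down it reaches from about 350 to 900 mm from the base axis. Payload 8.1 kg.
Tool frame: the origin (TCP) lies on the centre line of the jaws, within the pads' length; the fingertips stand 8 mm ahead of it and the grasp point (between the pads) lies 11 mm behind it; z points along the fingers, y is the line along which they close (so a half turn about z gives the same grasp; the last joint's range is limited). The gripper opens to 92 mm and grips with 3 to 60 N. Pads are 19 mm wide; open, the fingers measure 130 mm over their backs; the gripper's body (75 mm by 190 mm) begins 47 mm behind the grasp point.
Start: joints at [-1.228, 0.434, 0.025, 1.573, -0.012, 1.134, -0.075], TCP at [269.515, 563.917, 234.742] pointing down, gripper open.
Joint ranges: [-2.62, 2.62], [-0.44, 2.09], [-1.27, 1.32], [0.08, 2.57], [-1.32, 4.46], [0.12, 2], [-2.74, 2.74]. Speed limits (rad/s): [2.22, 2.22, 3.01, 3.01, 3.14, 3.14, 3.14].

INTERFACE

Orientations are given as [roll, pitch, yaw] about the fixed x, y, z axes, in that order (R = Rz(yaw) Ry(pitch) Rx(roll)).
In Python, from rig import sensors, imaging, job gives the robot as it stands.
- The arm moves only by the tool send_rows, never from a script. Its argument "increments" is a list of rows, each a list of 7 numbers: the closure, from 0 (fully open) to 1 (shut), then the shift along the tool's x, y, z in mm, then the turn, a rotation vector about the tool's x, y, z in degrees. A call has exactly 5 rows; each row shifts and turns the commanded pose from where the row before left it, along the tool's axes as they then stand; what a row does not reach is not made up. A row lasts 1/8 s, in which the tool goes at most 62.5 mm and 10.7 degrees, less where a joint would pass 70% of its speed; a pose out of reach is approached as far as the arm can. A call is refused whole if a number of a shift passes 62.5 or a number of a turn 10.7, either way. A call with a gripper value outside its range is refused whole. The fingers move at their own pace and stop on an object; "newtons" is the grip in N (left out, the last holds). Time passes only in rows, so rows that do not move let the fingers close, or fill a call up. It gives the time, the measured TCP pose, the force, the opening and the grip force at its end, in the units of the state.
- sensors.sense(): the state, without advancing time (a new reading comes with each control period).
- imaging.read_camera(name): name is "scene" or "top"; returns a dict with "pixels" (480x640x3 uint8, red, green, blue), "intrinsics" (3x3 intrinsics, pixels), "rvec" (rotation vector, rad) and "tvec" (3), from world to camera coordinates, as OpenCV has them. Camera axes: x right, y down, z forward; pixel columns grow to the right and rows downward; lengths in mm; the calibration is good to about 2 mm. A picture is of the moment at which its call begins. There is no depth.
- job.sign_off(): hands the job in; it is judged then, once.
The state is a dict: "time": time; "joints": joint angles; "qd": joint speeds; "tau": joint torques, N m; "eef_pos": TCP position; "tool_rot": TCP orientation; "wrist_force": force on the tool from outside, world axes, zero at the start; "wrist_torque": the same for the moment, N m; "gripper_width": finger opening in mm; "finger_force": force on a finger pad.
Only numpy, scipy, OpenCV 4.12 (cv2) and the standard library are available. Lean on these libraries where they do the work, as an engineer would, in place of code of your own. Each camera call takes 0.05 s, during which the arm holds its last target. There are 200 camera calls.

## Working session

There is one attempt and no reset: what is moved stays moved. The work goes in short steps, Python scripts to look and compute and a tool call to move; the robot and the scene stay as the last step left them, time stands still between calls to the robot, and variables do not carry over. Pictures are saved under pics/ and viewed, at most 10 in all, crops included, and the job is handed in when it is done.

Besides the shell and the picture viewer there is one more tool, called after ">>>" as name([rows], argument=value, ...), one row to a line, values as JSON. send_rows: Moves the arm, as the interface text tells. Its arguments: {"type":"object","properties":{"increments":{"type":"array"},"newtons":{"type":"number"}},"required":["increments"]}

```bash
mkdir -p pics; ls
python3 - <<'E'
from rig import sensors, imaging
import cv2,pickle
d={}
for n in("scene","top"):
    d[n]=imaging.read_camera(n); cv2.imwrite(f"pics/{n}0.png",d[n]["pixels"][:,:,::-1])
    print(n,d[n]["intrinsics"],d[n]["rvec"],d[n]["tvec"])
pickle.dump(d,open("cam0.pkl","wb"))
print(sensors.sense())
E
```

```text
pics
scene [[571.42450923   0.         334.05511449]
 [  0.         571.42450923 238.44058866]
 [  0.           0.           1.        ]] [ 1.76558481  1.71723305 -0.76136389] [ 2.72821493e-01 -2.85770951e+02  1.75030945e+03]
top [[495.93799056   0.         327.77192537]
 [  0.         495.93799056 233.09783741]
 [  0.           0.           1.        ]] [ 2.13737922 -2.09760302  0.20821833] [ -26.39057544  609.33893836 1153.90050228]
{'time': 0.1, 'joints': array([-1.22759907,  0.43515213,  0.02496341,  1.57399487, -0.0116034 ,
        1.13397164, -0.07509163]), 'qd': array([ 0.0006174 , -0.00187387,  0.00267275, -0.00249028, -0.00033115,
        0.00172689,  0.00020792]), 'tau': array([ 3.57390163e-03, -6.69125175e+01,  9.87717099e-01, -3.15147972e+01,
       -6.07173331e-02,  3.74528440e-02,  6.85232317e-05]), 'eef_pos': array([269.33870099, 563.50733079, 234.02838406]), 'tool_rot': array([-3.14021676e+00,  1.18940518e-04,  2.69574235e+00]), 'wrist_force': array([ 0.21316629, -0.27253626,  0.30681756]), 'wrist_torque': array([-0.0065589 ,  0.06548672,  0.06761385]), 'finger_force': 0.0, 'gripper_width': 91.79993714228614}
```

View pics/scene0.png

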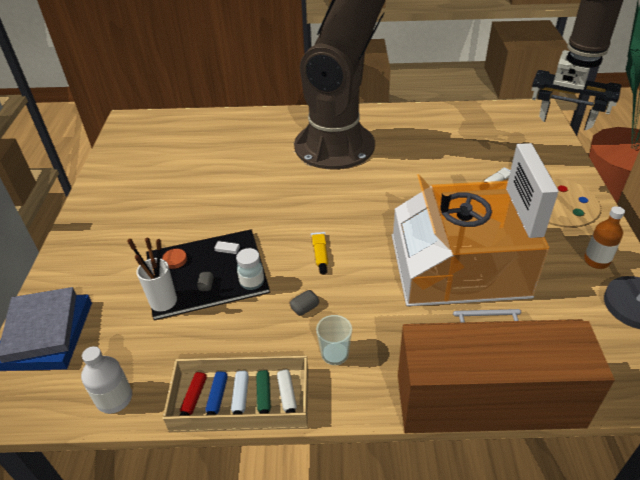

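View pics/top0.png

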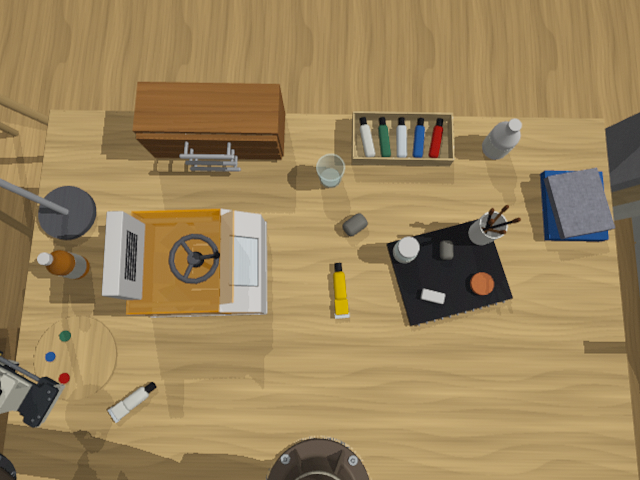

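The scene view shows grey stones at (204,281) on the sketchbook and (305,302) on the bare table. In the top view they are at (446,250) and (354,225). Candidates for the pebble are the sketchbook stone at top (446,250) and the table stone at top (354,225), which is larger. The eraser (433,296) and clay disc (482,284) are clearly different things. I choose the sketchbook stone and will check it in a close crop.

```bash
cat > h.py <<'E'
import numpy as np, cv2, pickle
from scipy.spatial.transform import Rotation as R
def cam(d):
    return d["intrinsics"],cv2.Rodrigues(np.array(d["rvec"],float))[0],np.array(d["tvec"],float).ravel()
def ray(d,px,z):
    K,Rm,t=cam(d); v=Rm.T@np.linalg.solve(K,[px[0],px[1],1.]); c=-Rm.T@t
    return c+v*(z-c[2])/v[2]
def proj(d,P):
    K,Rm,t=cam(d); return cv2.projectPoints(np.array(P,float).reshape(-1,1,3),np.array(d["rvec"],float),t,K,None)[0].reshape(-1,2)
def crop(d,x0,y0,w,h,s): return cv2.resize(d["pixels"][y0:y0+h,x0:x0+w,::-1],None,fx=s,fy=s,interpolation=cv2.INTER_CUBIC)
E
python3 - <<'E'
from h import *
d=pickle.load(open("cam0.pkl","rb"));t=d["top"];s=d["scene"]
a=crop(t,380,205,140,130,4)   #560x520
cv2.imwrite("pics/c1.png",a)
b=crop(t,95,195,180,130,4)
cv2.imwrite("pics/c2.png",b)
print([ray(t,p,14).round() for p in [(446,250),(388,240),(512,298),(411,325)]])
print(ray(t,(354,225),12).round())
E
```

```text
[array([ 581., -314.,   14.]), array([ 604., -168.,   14.]), array([ 464., -475.,   14.]), array([ 393., -223.,   14.])]
[642. -81.  12.]
```

View pics/c1.png

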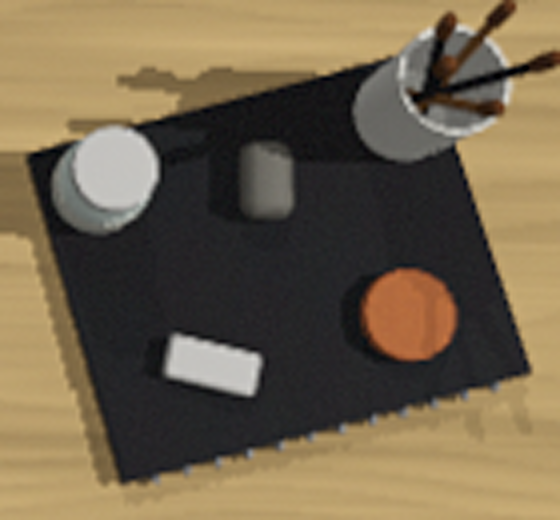

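View pics/c2.png

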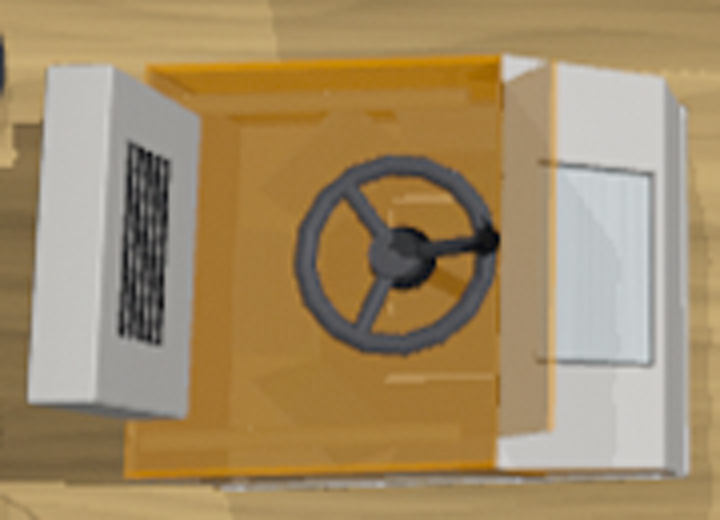

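Crop c1 shows the smaller stone alone on the sketchbook, centred near crop (267,180), with its long axis nearly vertical and the outline about 48×32 mm. Crop c2 shows the box with its front to the right (world −y). The mouth's lower corners are at crop (653,173) and (653,364), the roof front edge at u≈498, the knob near (488,240) and the hub near (403,257). Next I fit the poses.

Run:
```python
from h import *
from scipy.optimize import least_squares
d=pickle.load(open("cam0.pkl","rb"));t=d["top"];s=d["scene"]
for n in d:
    K,Rm,tv=cam(d[n]);print(n,(-Rm.T@tv).round())
B=[(-130,-58,94.6),(-130,58,94.6),(-47.5,-116,159),(-47.5,116,159),(152,-116,159),(152,116,159),(150,-85,284),(116,-85,284),(150,85,284),(116,85,284)]
px=np.array([(653,173),(653,364),(500,55),(497,469),(148,66),(125,478),(48,66),(112,66),(28,402),(97,403)])/4.+[95,195]-.375
B=np.array(B,float)
def T(p,P): return R.from_euler('z',p[2]).apply(P)+[p[0],p[1],0]
f=lambda p:(proj(t,T(p,B))-px).ravel()
r=least_squares(f,[560,300,1.57],x_scale=[10,10,.1],loss='soft_l1');print(r.x,np.degrees(r.x[2]),f(r.x).reshape(-1,2).round(1).tolist())
p=r.x
print("scene mouth corners pred",proj(s,T(p,[(-130,-58,94.6),(-130,58,94.6),(-70,58,141.4),(-70,-58,141.4)])).round(1).tolist())
print("scene tower",proj(s,T(p,[(116,-85,284),(150,-85,284),(150,85,284),(116,85,284)])).round(1).tolist())
print("hub",T(p,[(0,0,180)]), proj(t,T(p,[(0,0,183)]))*4-[380,780])
for a in(0,.2,.4,.6):
    k=[(-50*np.cos(a),-50*np.sin(a),z) for z in(183,230)]
    print(a,(proj(t,T(p,k))*4-[380,780]).round().tolist(),proj(s,T(p,k)).round(1).tolist())
# pebble
print("peb",[ray(t,(380+u/4-.375,205+v/4-.375),z).round(1).tolist() for u,v,z in [(267,180,26),(265,142,30),(267,219,26),(239,180,26),(295,180,26)]], ray(s,(204.5,281),26).round(1))
b=crop(s,140,225,150,100,5); cv2.imwrite("pics/c3a.png",b)
c=crop(s,390,140,170,170,4)
im=np.zeros((600,800,3),np.uint8); im[:250,:375]=cv2.resize(b,(375,250)); im[:420,380:800]=c[:420,:420]
cv2.imwrite("pics/c3.png",im)
```

```text
scene [1472.  -13.  990.]
top [ 372.  -18. 1251.]
[524.74201699 274.69701699   1.62034464] 92.83890898048439 [[1.2, -0.4], [1.4, 0.8], [-0.9, -0.2], [-1.4, -0.2], [-1.1, -0.3], [-0.3, 0.4], [-0.1, -0.3], [0.9, -0.8], [-0.0, 0.9], [0.3, 0.1]]
scene mouth corners pred [[406.0, 258.6], [398.0, 223.6], [425.2, 206.8], [435.3, 241.5]]
scene tower [[539.8, 192.3], [556.9, 191.3], [529.3, 142.7], [513.9, 143.5]]
hub [[524.74201699 274.69701699 180.        ]] [[395.38370096 251.68226105]]
0 [[488.0, 249.0], [468.0, 236.0]] [[441.1, 208.8], [443.5, 191.8]]
0.2 [[486.0, 231.0], [466.0, 217.0]] [[442.5, 211.7], [445.0, 194.7]]
0.4 [[481.0, 214.0], [461.0, 199.0]] [[444.7, 214.5], [447.3, 197.5]]
0.6 [[472.0, 198.0], [452.0, 183.0]] [[447.8, 217.0], [450.5, 200.0]]
peb [[580.0, -312.4, 26.0], [603.4, -310.8, 30.0], [555.3, -311.7, 26.0], [579.7, -294.8, 26.0], [580.3, -329.9, 26.0]] [ 576.3 -308.9   26. ]
```

View pics/c3.png

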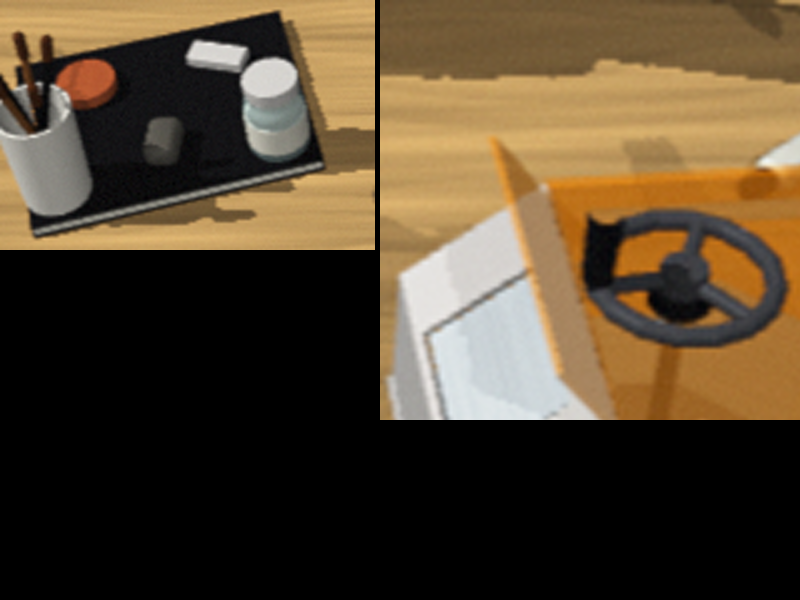

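The scene crop shows the knob post from foot (444,212) to top (446,194.5). The mouth's lower corner is at (401.3,223.3), about 3 px right of my fit, so I refine with one bigger crop.

Run:
```python
from h import *
d=pickle.load(open("cam0.pkl","rb"));t=d["top"];s=d["scene"]
im=np.zeros((600,800,3),np.uint8)
im[:400,:360]=crop(t,165,230,60,50,8)[:400,:360]
im[:600,360:800]=crop(s,388,160,55,75,8)[:600,:440]
cv2.imwrite("pics/c4.png",im)
```

```text
(no output)
```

View pics/c4.png

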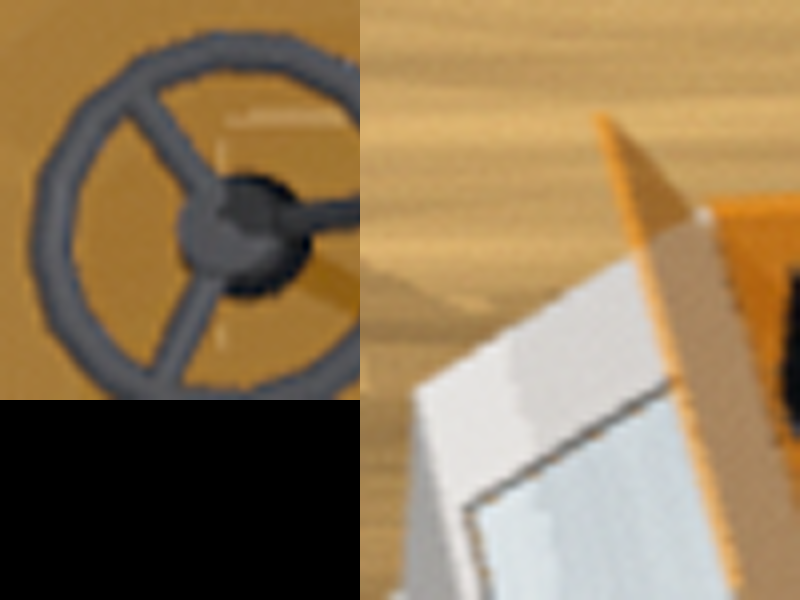

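The crop gives the scene hood corner at (417.5,174), the roof front corner at (431,186.5), the slope's lower corner at (394.5,208.5) and the mouth corner at (401,223). The wheel's spokes put the knob at about 0.1 rad. I now fit both views together.

Run:
```python
from h import *
from scipy.optimize import least_squares
d=pickle.load(open("cam0.pkl","rb"));t=d["top"];s=d["scene"]
B=np.array([(-130,-58,94.6),(-130,58,94.6),(-47.5,-116,159),(-47.5,116,159),(152,-116,159),(152,116,159),(150,-85,284),(116,-85,284),(150,85,284),(116,85,284),(-90.9,-100,203.8),(-90.9,100,203.8)],float)
px=np.array([(653,173),(653,364),(500,55),(497,469),(148,66),(125,478),(48,66),(112,66),(28,402),(97,403),(554,62),(550,432)])/4.+[95,195]-.375
S=np.array([(-130,58,94.6),(-90.9,100,203.8),(-47.5,116,159),(-138,116,88.3)],float)
ps=np.array([(401,223),(417.4,174),(430.7,186.1),(394.5,208.4)])
def T(p,P): return R.from_euler('z',p[2]).apply(P)+[p[0],p[1],0]
f1=lambda p:proj(t,T(p,B))-px
f2=lambda p:proj(s,T(p,S))-ps
for nm,f in(("top",lambda p:f1(p).ravel()),("scene",lambda p:f2(p).ravel()),("both",lambda p:np.r_[f1(p).ravel(),f2(p).ravel()*1.5])):
    r=least_squares(f,[525,275,1.6],x_scale=[10,10,.1],loss='soft_l1');p=r.x
    print(nm,p.round(3),f1(p).round(1).tolist(),f2(p).round(1).tolist())
    print(" mouth",T(p,np.array([[-100,0,118.]])).round(1)," normal",T([0,0,p[2]],np.array([[-.616,0,.788]])).round(3))
for a in(0,.1,.2,.3):
    k=np.array([(-50*np.cos(a),-50*np.sin(a),z) for z in(183,230)]);print(a,(proj(t,T(p,k))*4-[380,780]).round().tolist(),proj(s,T(p,k)).round(1).tolist())
```

```text
top [524.583 275.21    1.619] [[1.0, -0.3], [1.1, 1.0], [-1.1, -0.1], [-1.7, -0.1], [-1.3, -0.3], [-0.6, 0.4], [-0.3, -0.3], [0.7, -0.8], [-0.3, 0.9], [0.0, 0.2], [0.9, -0.3], [1.2, -0.1]] [[-2.7, 0.5], [-2.0, 0.4], [0.4, -1.5], [-3.3, 1.4]]
 mouth [[529.4 175.3 118. ]]  normal [[ 0.03  -0.615  0.788]]
scene [524.684 279.411   1.607] [[-0.5, 0.3], [-1.0, 1.6], [-2.3, 0.0], [-4.3, 0.1], [-2.4, -1.2], [-3.2, -0.6], [-1.8, -1.3], [-0.8, -1.6], [-3.0, -0.1], [-2.6, -0.7], [-0.5, 0.1], [-1.4, 0.4]] [[-0.7, 0.0], [0.4, 0.0], [2.7, -1.7], [-1.0, 0.9]]
 mouth [[528.3 179.5 118. ]]  normal [[ 0.022 -0.616  0.788]]
both [524.418 276.212   1.615] [[0.7, 0.0], [0.6, 1.2], [-1.3, 0.0], [-2.4, 0.0], [-1.5, -0.5], [-1.3, 0.2], [-0.6, -0.5], [0.4, -0.9], [-1.0, 0.7], [-0.7, 0.0], [0.6, -0.1], [0.6, 0.2]] [[-2.2, 0.3], [-1.4, 0.2], [1.0, -1.6], [-2.7, 1.2]]
 mouth [[528.9 176.3 118. ]]  normal [[ 0.027 -0.615  0.788]]
0 [[485.0, 250.0], [465.0, 237.0]] [[441.7, 208.6], [444.2, 191.6]]
0.1 [[484.0, 241.0], [465.0, 227.0]] [[442.3, 210.0], [444.8, 193.1]]
0.2 [[483.0, 232.0], [463.0, 218.0]] [[443.1, 211.5], [445.6, 194.5]]
0.3 [[481.0, 223.0], [461.0, 209.0]] [[444.1, 212.9], [446.7, 195.9]]
```

Run:
```python
from h import *
d=pickle.load(open("cam0.pkl","rb"));t=d["top"];s=d["scene"]
c=lambda u,v:(380+u/4-.375,205+v/4-.375)
sc=lambda u,v:(140+u/2.5-.3,225+v/2.5-.3)
print("pot rim z119 top",ray(t,c(454,78),119).round(), "pot base? scene rim",ray(s,sc(39,100),119).round())
print("brush tips",[ray(t,c(*p),200).round() for p in[(446,18),(508,5),(556,62),(498,108)]])
print("jar cap z99",ray(t,c(116,167),99).round(), ray(s,sc(271,74),99).round())
print("disc",ray(t,c(409,312),28).round(),"eraser",ray(t,c(214,363),28).round())
print("peb scene",ray(s,sc(163,141),26).round(1))
# pebble mask in top via segmentation
im=t["pixels"][235:265,432:460].astype(int).mean(2)
m=(im>62).astype(np.uint8); n,l,st,ce=cv2.connectedComponentsWithStats(m); print(st,ce)
k=np.argmin(abs(ce[1:]-[14,15]).sum(1))+1; pts=np.argwhere(l==k)[:,::-1].astype(np.float32)
print(len(pts),cv2.minAreaRect(pts)); w=np.array([ray(t,p+np.array([432,235]),26)[:2] for p in pts]); e,v=np.linalg.eigh(np.cov(w.T)); print(w.mean(0),np.sqrt(e)*3.46,v[:,1],np.degrees(np.arctan2(v[1,1],v[0,1])))
```

```text
pot rim z119 top [ 627. -401.  119.] pot base? scene rim [ 611. -393.  119.]
brush tips [array([ 642., -371.,  200.]), array([ 650., -405.,  200.]), array([ 618., -429.,  200.]), array([ 592., -397.,  200.])]
jar cap z99 [ 574. -206.   99.] [ 567. -201.   99.]
disc [ 499. -397.   28.] eraser [ 465. -276.   28.]
peb scene [ 576.6 -308.    26. ]
[[  0   0  28  30 651]
 [  9   6  13  18 189]] [[13.07219662 14.43164363]
 [14.97354497 14.73544974]]
189 ((15.08276081085205, 14.493103981018066), (17.605642318725586, 11.211139678955078), 85.2363510131836)
[ 579.7568825  -313.85429572] [27.08871016 43.40977545] [-0.99716276 -0.07527565] -175.68293917801546
```

Both views agree to about 5 mm, which puts the pebble at roughly (578,−311) with its long axis about 4° off world x. With the brushes at y<−362 and the jar at y>−232, the gripper's 190 mm body must lie along x. So I'll grip across the 48 mm, and the same orientation suits the mouth and the wheel.

```bash
cat >> h.py <<'E'
def down(y,tilt=0): # tool y axis azimuth (deg), then tilt about tool y
    c,s=np.cos(np.radians(y)),np.sin(np.radians(y))
    return R.from_matrix(np.array([[-s,c,0],[c,s,0],[0,0,-1]]))*R.from_euler('y',tilt,degrees=True)
Q=R.from_matrix
def T0(): 
    from rig import sensors
    s=sensors.sense(); return np.array(s["eef_pos"]),R.from_euler('xyz',s["tool_rot"])
def rows(way,start=None,nd=0):
    """way: list of (pos, rot, nrows); interpolates, prints rows in tool axes"""
    p,q=start or T0()
    for P,Qt,n in way:
        P=np.array(P,float); rv=(q.inv()*Qt).as_rotvec(); p0,q0=p,q
        for i in range(1,n+1):
            qn=q0*R.from_rotvec(rv*i/n); pn=p0+(P-p0)*i/n
            sh=q.inv().apply(pn-p).round(nd); tr=np.degrees((q.inv()*qn).as_rotvec()).round(1)
            print([*(sh+0.).tolist(),*(tr+0.).tolist()])
            p=p+q.apply(sh); q=q*R.from_rotvec(tr,degrees=True)
        print('--',p.round(1))
E
python3 - <<'E'
from h import *
print(down(4.3).as_euler('xyz'))
p,q=T0()
rows([([269,564,330],q,3),([350,335,330],down(4.3),7),([578,-311,230],down(4.3),15)])
E
```

```text
[3.14159265 0.         1.64584548]
[0.0, 0.0, -32.0, 0.0, 0.0, 0.0]
[0.0, 0.0, -32.0, 0.0, 0.0, 0.0]
[1.0, 0.0, -32.0, 0.0, 0.0, 0.0]
-- [268.5 564.1 330. ]
[-25.0, -25.0, 0.0, 0.0, 0.0, 8.6]
[-28.0, -20.0, 0.0, 0.0, 0.0, 8.6]
[-30.0, -16.0, 0.0, 0.0, 0.0, 8.6]
[-33.0, -12.0, 0.0, 0.0, 0.0, 8.6]
[-34.0, -6.0, 0.0, 0.0, 0.0, 8.6]
[-35.0, -1.0, 0.0, 0.0, 0.1, 8.6]
[-34.0, 4.0, 0.0, -0.1, 0.0, 8.6]
-- [349.8 335.4 330.2]
[-44.0, 12.0, 7.0, 0.0, 0.0, 0.0]
[-44.0, 12.0, 6.0, 0.0, 0.0, 0.0]
[-44.0, 12.0, 7.0, 0.0, 0.0, 0.0]
[-44.0, 12.0, 7.0, 0.0, 0.0, 0.0]
[-45.0, 12.0, 6.0, 0.0, 0.0, 0.0]
[-44.0, 12.0, 7.0, 0.0, 0.0, 0.0]
[-44.0, 12.0, 7.0, 0.0, 0.0, 0.0]
[-44.0, 12.0, 6.0, 0.0, 0.0, 0.0]
[-44.0, 12.0, 7.0, 0.0, 0.0, 0.0]
[-44.0, 12.0, 7.0, 0.0, 0.0, 0.0]
[-44.0, 12.0, 6.0, 0.0, 0.0, 0.0]
[-44.0, 12.0, 7.0, 0.0, 0.0, 0.0]
[-44.0, 12.0, 7.0, 0.0, 0.0, 0.0]
[-45.0, 12.0, 6.0, 0.0, 0.0, 0.0]
[-44.0, 12.0, 7.0, 0.0, 0.0, 0.0]
-- [ 578.5 -311.3  230. ]
```

>>> send_rows([
  [0,0,0,-32,0,0,0],
  [0,0,0,-32,0,0,0],
  [0,1,0,-32,0,0,0],
  [0,-25,-25,0,0,0,8.6],
  [0,-28,-20,0,0,0,8.6],
])

```text
time: 0.72
eef_pos: [292.4, 497.9, 330.5]
tool_rot: [-3.141, 0.0, 2.391]
wrist_force: [-0.2, 0.3, -0.5]
gripper_width: 91.7
finger_force: 0.0
```

>>> send_rows([
  [0,-30,-16,0,0,0,8.6],
  [0,-33,-12,0,0,0,8.6],
  [0,-34,-6,0,0,0,8.6],
  [0,-35,-1,0,0,0,8.6],
  [0,-34,4,0,0,0,8.6],
])

```text
time: 1.35
eef_pos: [350.1, 334.4, 330.5]
tool_rot: [-3.141, 0.0, 1.64]
wrist_force: [0.9, -0.6, 0.6]
gripper_width: 91.7
finger_force: 0.0
```

>>> send_rows([
  [0,-44,12,0,0,0,0],
  [0,-44,12,0,0,0,0],
  [0,-44,12,0,0,0,0],
  [0,-44,12,10,0,0,0],
  [0,-44,12,10,0,0,0],
])

```text
time: 1.98
eef_pos: [426.2, 119.3, 310.4]
tool_rot: [3.141, -0.0, 1.645]
wrist_force: [1.0, -0.3, 0.2]
gripper_width: 91.7
finger_force: 0.0
```

>>> send_rows([
  [0,-44,12,10,0,0,0],
  [0,-44,12,10,0,0,0],
  [0,-44,12,10,0,0,0],
  [0,-44,12,10,0,0,0],
  [0,-44,12,10,0,0,0],
])

```text
time: 2.6
eef_pos: [502.4, -95.4, 260.3]
tool_rot: [-3.142, -0.0, 1.646]
wrist_force: [0.1, 0.4, 0.7]
gripper_width: 91.5
finger_force: 0.0
```

>>> send_rows([
  [0,-44,12,10,0,0,0],
  [0,-44,12,10,0,0,0],
  [0,-44,12,10,0,0,0],
  [0,-44,12,0,0,0,0],
  [0,-44,12,0,0,0,0],
])

```text
time: 3.22
eef_pos: [578.6, -310.2, 230.0]
tool_rot: [-3.141, -0.001, 1.645]
wrist_force: [0.4, -0.5, 0.5]
gripper_width: 91.7
finger_force: 0.0
```

>>> send_rows([
  [0,0,0,40,0,0,0],
  [0,0,0,40,0,0,0],
  [0,0,0,40,0,0,0],
  [0,0,0,40,0,0,0],
  [0,0,0,10,0,0,0],
])

```text
time: 3.85
eef_pos: [576.7, -307.9, 57.9]
tool_rot: [-3.137, -0.003, 1.645]
wrist_force: [-0.2, -0.3, 0.1]
gripper_width: 92.1
finger_force: 0.0
```

Run:
```python
from h import *
from rig import imaging
d={n:imaging.read_camera(n) for n in("scene","top")}
p,q=T0(); print(p)
for n in d: print(n,"tip",proj(d[n],[p-[0,0,8]]),"peb pred",proj(d[n],[[578,-311,26]]))
im=np.zeros((400,800,3),np.uint8)
im[:,:400]=crop(d["scene"],155,220,80,80,5); im[:,400:]=crop(d["top"],406,210,80,80,5)
cv2.imwrite("pics/g1.png",im)
```

```text
[ 577.90250098 -308.89495329   60.10383843]
scene tip [[202.42051562 273.70798513]] peb pred [[203.48841813 281.58152901]]
top tip [[447.49146196 248.70178592]] peb pred [[445.85111025 250.39774258]]
```

View pics/g1.png

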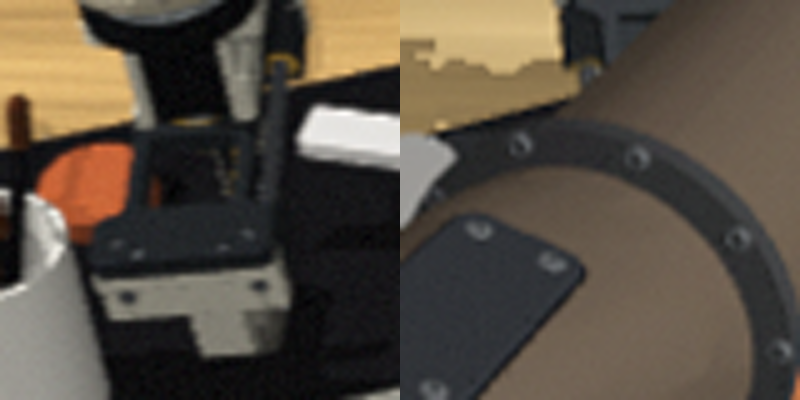

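The near finger at scene (202,286) stands right in front of the pebble at x≈204, so the line-up is good. I descend and grip.

>>> send_rows([
  [0,-2,0,15,0,0,0],
  [0,0,0,12,0,0,0],
  [0,0,0,8,0,0,0],
  [0.3,0,0,0,0,0,0],
  [0.7,0,0,0,0,0,0],
], newtons=25)

```text
time: 4.58
eef_pos: [578.7, -311.3, 26.0]
tool_rot: [3.141, 0.0, 1.645]
wrist_force: [1.1, -0.1, 0.6]
gripper_width: 76.4
finger_force: 0.0
```

>>> send_rows([
  [1,0,0,0,0,0,0],
  [1,0,0,0,0,0,0],
  [1,0,0,0,0,0,0],
  [1,0,0,0,0,0,0],
  [1,0,0,0,0,0,0],
])

```text
time: 5.2
eef_pos: [578.5, -311.2, 25.9]
tool_rot: [3.141, 0.0, 1.645]
wrist_force: [-1.0, 0.6, 2.4]
gripper_width: 48.2
finger_force: 24.4
```

Run:
```python
from h import *
q=down(2.5,38); print(q.as_matrix().round(3))
M=np.array([528.5,177,118.]); n=-q.apply([0,0,1])
p,q0=T0()
rows([(p+[0,0,205],q0,5),([545,-60,240],q,7),(M+n*110,q,4)])
print((M+n*110).round(),(M-n*38).round())
```

```text
[[-0.034  0.999 -0.027]
 [ 0.787  0.044  0.615]
 [ 0.616  0.    -0.788]]
[0.0, 0.0, -41.0, 0.0, 0.0, 0.0]
[0.0, 0.0, -41.0, 0.0, 0.0, 0.0]
[0.0, 0.0, -41.0, 0.0, 0.0, 0.0]
[0.0, 0.0, -41.0, 0.0, 0.0, 0.0]
[0.0, 0.0, -41.0, 0.0, 0.0, 0.0]
-- [ 578.5 -311.2  230.9]
[36.0, -2.0, -1.0, -0.1, 5.4, 0.2]
[36.0, -2.0, 2.0, -0.1, 5.5, 0.3]
[36.0, -3.0, 5.0, 0.0, 5.4, 0.2]
[35.0, -2.0, 9.0, -0.1, 5.4, 0.3]
[34.0, -3.0, 12.0, -0.1, 5.4, 0.2]
[33.0, -3.0, 16.0, -0.1, 5.5, 0.2]
[31.0, -3.0, 18.0, -0.1, 5.4, 0.3]
-- [545.  -59.8 240.1]
[28.0, -2.0, 33.0, 0.0, 0.0, 0.0]
[28.0, -1.0, 33.0, 0.0, 0.0, 0.0]
[28.0, -2.0, 33.0, 0.0, 0.0, 0.0]
[28.0, -1.0, 33.0, 0.0, 0.0, 0.0]
-- [531.7 109.3 205. ]
[531. 109. 205.] [527. 200.  88.]
```

>>> send_rows([
  [1,0,0,-25,0,0,0],
  [1,0,0,-45,0,0,0],
  [1,0,0,-45,0,0,0],
  [1,0,0,-45,0,0,0],
  [1,0,0,-45,0,0,0],
])

```text
time: 5.82
eef_pos: [578.3, -310.9, 232.0]
tool_rot: [-3.141, -0.0, 1.645]
wrist_force: [0.3, 0.2, -0.4]
gripper_width: 48.5
finger_force: 24.4
```

>>> send_rows([
  [1,36,-2,-1,0,5.4,0.2],
  [1,36,-2,2,0,5.5,0.3],
  [1,36,-3,5,0,5.4,0.2],
  [1,35,-2,9,0,5.4,0.3],
  [1,34,-3,12,0,5.4,0.2],
])

```text
time: 6.45
eef_pos: [554.5, -130.8, 237.7]
tool_rot: [-3.136, -0.476, 1.622]
wrist_force: [0.2, -0.0, -1.4]
gripper_width: 48.3
finger_force: 24.4
```

>>> send_rows([
  [1,33,-3,16,0,5.5,0.2],
  [1,31,-3,18,0,5.4,0.2],
  [1,28,-2,33,0,0,0],
  [1,28,-1,33,0,0,0],
  [1,20,-2,25,0,0,0],
])

```text
time: 7.08
eef_pos: [533.6, 57.7, 214.7]
tool_rot: [-3.13, -0.663, 1.613]
wrist_force: [1.6, -1.3, -0.5]
gripper_width: 48.7
finger_force: 24.4
```

Run:
```python
from h import *
from rig import imaging,sensors
q=down(2.5,38)
M=np.array([528.5,177,118.]); n=-q.apply([0,0,1])
s=sensors.sense();print(s["joints"].round(2),s["eef_pos"],s["gripper_width"],s["finger_force"])
rows([(M+n*100,q,5),(M+n*30,q,5),(M-n*37,q,10)],nd=1)
d={n:imaging.read_camera(n) for n in("scene","top")}
im=np.zeros((560,800,3),np.uint8)
im[:,:400]=crop(d["scene"],370,110,100,140,4); im[:480,400:]=crop(d["top"],200,190,100,120,4)
cv2.imwrite("pics/m1.png",im)
```

```text
[-0.09  0.46  0.4   1.85 -0.83  1.28  0.77] [533.56965835  57.66374978 214.65420434] 48.74678681996242 24.378645464312285
[6.9, 0.1, 9.9, -0.1, 0.0, 0.0]
[6.9, 0.1, 10.0, -0.1, 0.0, 0.0]
[7.0, 0.1, 9.9, -0.2, 0.0, 0.0]
[6.9, 0.1, 10.0, -0.1, 0.0, -0.1]
[6.9, 0.0, 9.9, -0.1, 0.0, 0.0]
-- [531.2 115.5 196.8]
[0.0, 0.0, 14.0, 0.0, 0.0, 0.0]
[0.0, 0.0, 14.0, 0.0, 0.0, 0.0]
[0.0, 0.0, 14.0, 0.0, 0.0, 0.0]
[0.0, 0.0, 14.0, 0.0, 0.0, 0.0]
[0.0, 0.0, 14.0, 0.0, 0.0, 0.0]
-- [529.3 158.5 141.7]
[0.0, 0.0, 6.7, 0.0, 0.0, 0.0]
[0.0, 0.0, 6.7, 0.0, 0.0, 0.0]
[0.0, 0.0, 6.7, 0.0, 0.0, 0.0]
[0.0, 0.0, 6.7, 0.0, 0.0, 0.0]
[0.0, 0.0, 6.7, 0.0, 0.0, 0.0]
[0.0, 0.0, 6.7, 0.0, 0.0, 0.0]
[0.0, 0.0, 6.7, 0.0, 0.0, 0.0]
[0.0, 0.0, 6.7, 0.0, 0.0, 0.0]
[0.0, 0.0, 6.7, 0.0, 0.0, 0.0]
[0.0, 0.0, 6.7, 0.0, 0.0, 0.0]
-- [527.5 199.8  88.9]
```

View pics/m1.png

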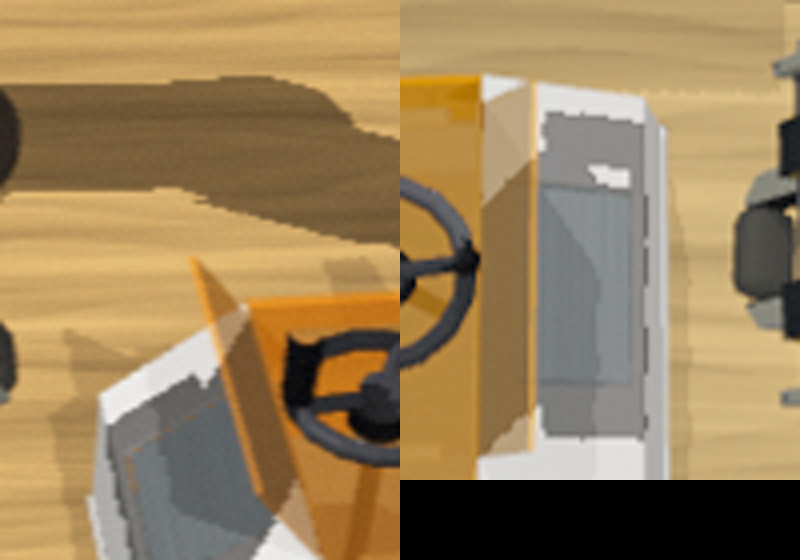

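The pebble is held level between the fingers at m1 (760,250), and the mouth is free at (585,287) with its hood edge at u≈535. I move to the standoff and push in.

>>> send_rows([
  [1,7,0,10,0,0,0],
  [1,7,0,10,-0.3,0,0],
  [1,7,0,10,-0.3,0,0],
  [1,7,0,10,0,0,0],
  [1,6.5,0,10,0,0,0],
])

```text
time: 7.8
eef_pos: [531.4, 114.5, 196.7]
tool_rot: [-3.141, -0.663, 1.612]
wrist_force: [-0.2, -0.3, -0.9]
gripper_width: 48.3
finger_force: 24.4
```

>>> send_rows([
  [1,0,0,14,0,0,0],
  [1,0,0,14,0,0,0],
  [1,0,0,14,0,0,0],
  [1,0,0,14,0,0,0],
  [1,0,0,14,0,0,0],
])

```text
time: 8.43
eef_pos: [529.5, 157.2, 140.9]
tool_rot: [-3.141, -0.663, 1.612]
wrist_force: [0.2, 0.6, -0.9]
gripper_width: 48.4
finger_force: 24.4
```

Run:
```python
from h import *
from rig import imaging,sensors
q=down(2.5,38)
M=np.array([528.5,177,118.])
s=sensors.sense();p,_=T0(); print("in tool axes to mouth:",q.inv().apply(M-p).round(1),s["wrist_force"].round(1),s["tool_rot"].round(3),q.as_euler('xyz').round(3))
d={n:imaging.read_camera(n) for n in("scene","top")}
im=np.zeros((560,800,3),np.uint8)
im[:,:400]=crop(d["scene"],370,110,100,140,4); im[:480,400:]=crop(d["top"],200,190,100,120,4)
cv2.imwrite("pics/m2.png",im)
```

```text
in tool axes to mouth: [ 1.5 -0.2 30.2] [ 0.2  0.6 -0.9] [-3.141 -0.663  1.612] [ 3.142 -0.663  1.614]
```

View pics/m2.png

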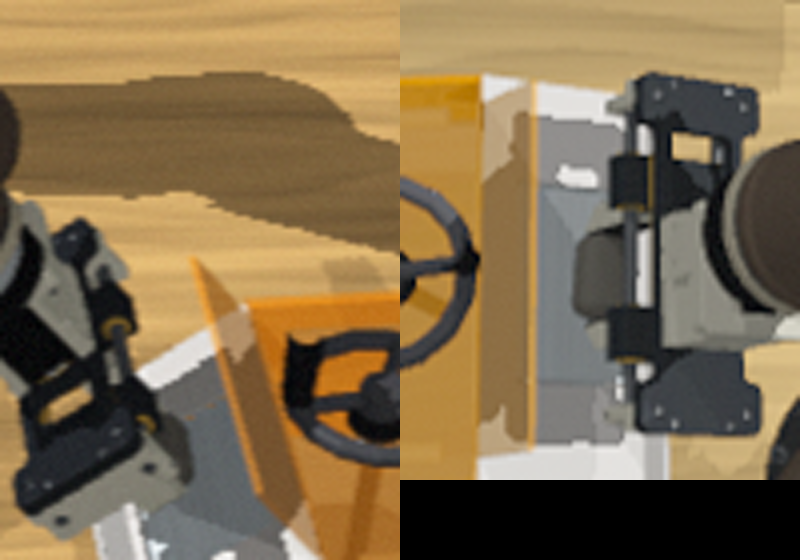

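The pebble sits squarely before the mouth, clear of the hood. I push in.

>>> send_rows([
  [1,1,0,8,0,0,0],
  [1,0,0,8,0,0,0],
  [1,0,0,8,0,0,0],
  [1,0,0,8,0,0,0],
  [1,0,0,8,0,0,0],
])

```text
time: 9.15
eef_pos: [528.8, 182.0, 110.6]
tool_rot: [3.141, -0.663, 1.612]
wrist_force: [-0.0, -3.7, 1.9]
gripper_width: 48.7
finger_force: 24.4
```

>>> send_rows([
  [1,0,0,7,0,0,0],
  [1,0,0,7,0,0,0],
  [1,0,0,7,0,0,0],
  [1,0,0,7,0,0,0],
  [1,0,0,0,0,0,0],
])

```text
time: 9.78
eef_pos: [527.3, 199.7, 88.1]
tool_rot: [-3.14, -0.663, 1.612]
wrist_force: [0.5, -2.7, -2.9]
gripper_width: 48.4
finger_force: 24.3
```

>>> send_rows([
  [0.4,0,0,0,0,0,0],
  [0.32,0,0,0,0,0,0],
  [0.32,0,0,0,0,0,0],
  [0.32,0,0,0,0,0,0],
  [0.32,0,0,0,0,0,0],
])

```text
time: 10.4
eef_pos: [527.9, 199.3, 89.0]
tool_rot: [-3.141, -0.663, 1.612]
wrist_force: [1.0, -2.2, 1.4]
gripper_width: 62.4
finger_force: 1.2
```

Run:
```python
from h import *
from rig import imaging,sensors
d={n:imaging.read_camera(n) for n in("scene","top")}
im=np.zeros((560,800,3),np.uint8)
im[:,:400]=crop(d["scene"],380,160,100,140,4); im[:480,400:]=crop(d["top"],170,190,100,120,4)
cv2.imwrite("pics/m3.png",im)
```

View pics/m3.png

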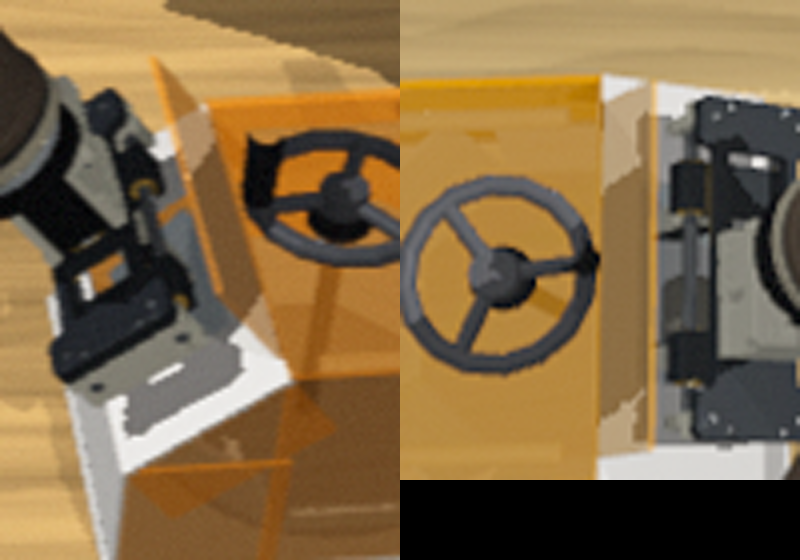

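The view (m3) shows the fingers in the mouth and a grey patch at (685,300) that could be the pebble or the shaded flap. I check where the pebble would appear.

Run:
```python
from h import *
from rig import imaging,sensors
s=sensors.sense();print(s["finger_force"],s["wrist_force"].round(1))
d={n:imaging.read_camera(n) for n in("scene","top")}
p,_=T0()
for n,o,x in(("scene",(380,160),0),("top",(170,190),400)):
    for nm,P in(("tcp",p),("table",[528,225,25.]),("mouth",[528.5,177,118.])):
        print(n,nm,((proj(d[n],[P])[0]-o)*4+[x,0]).round())
t=d["top"]["pixels"]
for (u,v) in [(680,295),(700,310),(670,240),(670,210),(665,300)]: print(u,v,t[190+v//4,170+(u-400)//4])
```

```text
1.2458214350044727 [ 1.  -2.2  0.7]
scene tcp [182. 323.]
scene table [215. 401.]
scene mouth [147. 287.]
top tcp [665. 292.]
top table [643. 305.]
top mouth [695. 285.]
680 295 [65 65 62]
700 310 [65 63 60]
670 240 [81 82 84]
670 210 [63 63 60]
665 300 [61 59 56]
```

>>> send_rows([
  [0.28,0,0,0,0,0,0],
  [0.28,0,3,0,0,0,0],
  [0.28,0,-6,0,0,0,0],
  [0.28,0,3,0,0,0,0],
  [0.28,0,0,0,0,0,0],
])

```text
time: 11.22
eef_pos: [527.3, 199.5, 88.7]
tool_rot: [-3.14, -0.663, 1.612]
wrist_force: [-1.2, -2.4, -0.2]
gripper_width: 66.3
finger_force: 1.3
```

Run:
```python
from h import *
from rig import imaging,sensors
s=sensors.sense();print(s["finger_force"],s["gripper_width"],s["wrist_force"].round(1))
d={n:imaging.read_camera(n) for n in("scene","top")}
im=np.zeros((600,800,3),np.uint8)
im[:,:440]=crop(d["scene"],395,210,55,75,8); im[:480,440:]=crop(d["top"],225,230,45,60,8)
cv2.imwrite("pics/m4.png",im)
```

```text
1.2524470291100442 66.26865288590975 [-1.2 -2.4 -0.2]
```

View pics/m4.png

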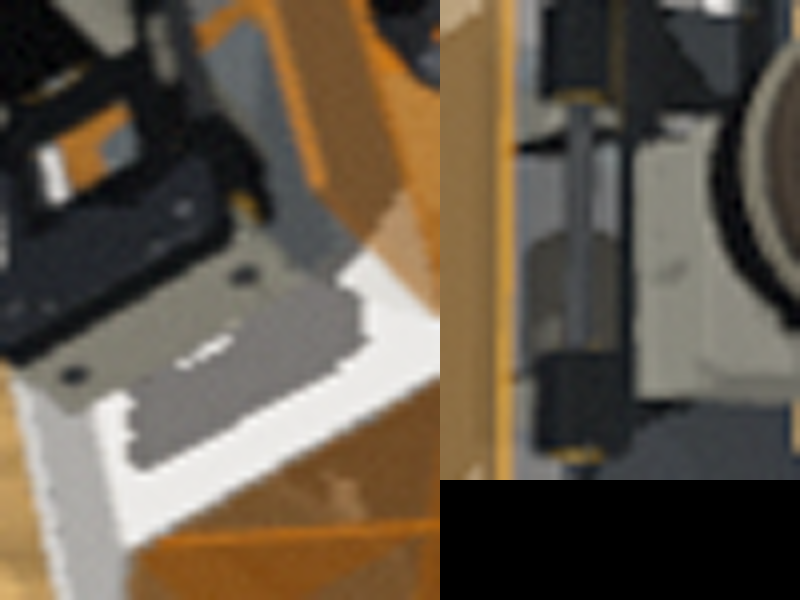

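I've now viewed 11 pictures, one more than the 10 allowed, so from here on I use numbers only. Picture m4 shows the pebble at (572,295), i.e. top pixel (241.5,266.5). I check which height fits that.

Run:
```python
from h import *
d=pickle.load(open("cam0.pkl","rb"));t=d["top"]
for P in([527,199,89],[527,199,60],[527,199,24],[527,192,24],[518,190,105]): print(P,proj(t,[P])[0].round(1), "x-extent 48:",proj(t,[[P[0]+24,P[1],P[2]],[P[0]-24,P[1],P[2]]])[:,1].round(1))
print([ray(t,(241.5,266.5),z).round() for z in(24,60,89,105)])
```

```text
[527, 199, 89] [236.5 263.4] x-extent 48: [253.4 273.5]
[527, 199, 60] [238.6 265. ] x-extent 48: [255.2 274.9]
[527, 199, 24] [241.2 267. ] x-extent 48: [257.4 276.6]
[527, 192, 24] [244. 267.] x-extent 48: [257.5 276.6]
[518, 190, 105] [238.9 266.4] x-extent 48: [256.2 276.7]
[array([528., 198.,  24.]), array([524., 192.,  60.]), array([520., 187.,  89.]), array([518., 184., 105.])]
```

The pixel fits a pebble lying on the turntable straight below the release point, so it has dropped. I withdraw along the normal.

>>> send_rows([
  [0.33,0,0,0,0,0,0],
  [0.33,0,0,-8,0,0,0],
  [0.33,0,0,-12,0,0,0],
  [0.33,0,0,-15,0,0,0],
  [0.33,0,0,-15,0,0,0],
])

```text
time: 11.95
eef_pos: [529.3, 168.2, 129.7]
tool_rot: [3.141, -0.664, 1.613]
wrist_force: [0.4, -0.2, -0.1]
gripper_width: 61.6
finger_force: 0.0
```

>>> send_rows([
  [0.33,0,0,-20,0,0,0],
  [0.33,0,0,-20,0,0,0],
  [0.33,0,0,-30,0,0,0],
  [0.33,0,0,-40,0,0,0],
  [0.33,0,0,-40,0,0,0],
])

```text
time: 12.58
eef_pos: [532.7, 75.0, 248.2]
tool_rot: [-3.141, -0.663, 1.612]
wrist_force: [0.9, 0.2, -0.2]
gripper_width: 61.4
finger_force: 0.0
```

Run:
```python
from h import *
from rig import imaging,sensors
s=sensors.sense();print(s["finger_force"],s["wrist_force"].round(1),s["eef_pos"].round())
d=imaging.read_camera("scene"); t=imaging.read_camera("top"); pickle.dump({"scene":d,"top":t},open("cam1.pkl","wb"))
d0=pickle.load(open("cam0.pkl","rb"))
# pebble gone from book, seen through amber walls?
def g(im,u,v,r=2): return im["pixels"][v-r:v+r+1,u-r:u+r+1].reshape(-1,3).mean(0).round()
print("book",g(d0["top"],446,250),g(t,446,250))
# flap area in scene: predicted flap points
for P in [(528.5,177,118.),(528.5,150,97),(500,177,118),(555,177,118)]:
    for n,a,b in(("scene",d0["scene"],d),("top",d0["top"],t)):
        x=proj(b,[P])[0].round().astype(int); print(P,n,x,g(a,*x,1),g(b,*x,1))
# change through roof/walls between before/after
for n,a,b,(x0,y0,x1,y1) in(("scene",d0["scene"],d,(400,190,550,300)),("top",d0["top"],t,(125,205,225,320))):
    df=cv2.GaussianBlur(cv2.absdiff(a["pixels"],b["pixels"]),(3,3),0).max(2)[y0:y1,x0:x1]
    k,l,st,ce=cv2.connectedComponentsWithStats((df>18).astype(np.uint8))
    print(n,[(st[i,:5].tolist(),(ce[i]+[x0,y0]).round().tolist()) for i in range(1,k) if st[i,4]>12])
for P in[(528,198,24),(528,215,24)]: print(proj(d,[P])[0].round(),proj(t,[P])[0].round())
```

```text
0.0 [ 0.9  0.2 -0.2] [533.  75. 248.]
book [110. 108. 101.] [96. 83. 70.]
(528.5, 177, 118.0) scene [417 232] [204. 212. 215.] [92. 96. 98.]
(528.5, 177, 118.0) top [244 261] [190. 195. 197.] [120. 124. 126.]
(528.5, 150, 97) scene [404 239] [183. 182. 180.] [189. 189. 187.]
(528.5, 150, 97) top [257 263] [172. 175. 175.] [191. 194. 195.]
(500, 177, 118) scene [415 223] [203. 210. 215.] [91. 95. 98.]
(500, 177, 118) top [243 274] [189. 195. 197.] [119. 123. 125.]
(555, 177, 118) scene [418 240] [218. 226. 228.] [109. 115. 117.]
(555, 177, 118) top [244 250] [195. 201. 202.] [128. 133. 134.]
scene [([52, 3, 26, 13, 100], [466.0, 197.0]), ([5, 5, 44, 73, 2068], [427.0, 231.0]), ([43, 22, 11, 10, 55], [448.0, 216.0]), ([147, 28, 3, 11, 21], [548.0, 224.0])]
top [([0, 0, 100, 115, 8685], [174.0, 262.0]), ([61, 35, 17, 9, 61], [192.0, 242.0]), ([50, 41, 13, 28, 242], [181.0, 260.0]), ([69, 42, 18, 7, 93], [203.0, 250.0]), ([67, 55, 7, 3, 17], [195.0, 261.0])]
[422. 261.] [242. 267.]
[430. 261.] [235. 266.]
```

The flap is shut: it has a uniform metal tone, only shaded by the arm. Now I locate the knob numerically in the first pictures.

Run:
```python
from h import *
d=pickle.load(open("cam0.pkl","rb"))
def T(p,P): return R.from_euler('z',p[2]).apply(P)+[p[0],p[1],0]
for n,(x0,y0,x1,y1),dd in(("scene",(432,186,456,222),d),("top",(200,245,230,270),d)):
    im=dd[n]["pixels"][y0:y1,x0:x1].max(2)
    for th in(30,45):
        k,l,st,ce=cv2.connectedComponentsWithStats((im<th).astype(np.uint8))
        print(n,th,[(st[i].tolist(),(ce[i]+[x0,y0]).round(1).tolist()) for i in range(1,k) if st[i,4]>8])
for o in((524.4,276.2),(524.4,279)):
  for a in(0,.1,.2,.3):
    P=T((*o,1.615),np.array([(-50*np.cos(a),-50*np.sin(a),206.5)])); print(o,a,P.round(1),proj(d["scene"],P).round(1),proj(d["top"],P).round(1))
# wheel rim grey ellipse in top: pixels similar grey, fit centre
im=d["top"]["pixels"][228:288,165:225].astype(int)
m=((im.max(2)-im.min(2))<22)&(im.max(2)<110)
k,l,st,ce=cv2.connectedComponentsWithStats(m.astype(np.uint8)); i=1+np.argmax(st[1:,4])
pts=np.argwhere(l==i)[:,::-1].astype(np.float32)+[165,228]; h=cv2.convexHull(pts.astype(np.float32)); e=cv2.fitEllipse(h); print(st[i],e)
print("rim centre at z177..183:",ray(d["top"],e[0],177).round(1),ray(d["top"],e[0],183).round(1))
im=d["scene"]["pixels"][185:230,435:500].astype(int)
m=((im.max(2)-im.min(2))<22)&(im.max(2)<110)
k,l,st,ce=cv2.connectedComponentsWithStats(m.astype(np.uint8)); i=1+np.argmax(st[1:,4]); print("scene",st[i])
```

```text
scene 30 [([9, 10, 10, 16, 110], [444.9, 203.2])]
scene 45 [([9, 9, 14, 18, 136], [445.4, 203.5])]
top 30 [([11, 7, 9, 7, 30], [215.9, 255.0])]
top 45 [([10, 6, 10, 8, 42], [215.3, 255.0]), ([0, 13, 5, 7, 18], [201.5, 260.9])]
(524.4, 276.2) 0 [[526.6 226.2 206.5]] [[442.9 200.2]] [[213.7 255.9]]
(524.4, 276.2) 0.1 [[531.6 226.7 206.5]] [[443.5 201.7]] [[213.7 253.5]]
(524.4, 276.2) 0.2 [[536.5 227.7 206.5]] [[444.3 203.1]] [[213.4 251.3]]
(524.4, 276.2) 0.3 [[541.3 229.1 206.5]] [[445.4 204.5]] [[212.8 249. ]]
(524.4, 279) 0 [[526.6 229.  206.5]] [[444.2 200.1]] [[212.4 255.8]]
(524.4, 279) 0.1 [[531.6 229.5 206.5]] [[444.8 201.6]] [[212.4 253.5]]
(524.4, 279) 0.2 [[536.5 230.5 206.5]] [[445.6 203.1]] [[212.1 251.2]]
(524.4, 279) 0.3 [[541.3 231.9 206.5]] [[446.7 204.5]] [[211.5 249. ]]
[  4   6  51  50 995] ((193.72731018066406, 258.3727111816406), (48.3740348815918, 50.908172607421875), 53.00381851196289)
rim centre at z177..183: [524.6 276.5 177. ] [523.7 274.9 183. ]
scene [  6   8  50  33 868]
```

Run:
```python
from h import *
p,q0=T0(); q=down(2.5)
rows([([533,90,330],down(2.5,19),5),([532,160,335],q,5),([532,227,300],q,5),([532,227,198],q,5)])
```

```text
[13.0, 0.0, -10.0, 0.1, -3.8, 0.0]
[11.0, 0.0, -12.0, 0.1, -3.7, -0.1]
[12.0, -1.0, -12.0, 0.1, -3.8, 0.0]
[10.0, 0.0, -12.0, 0.1, -3.8, 0.0]
[9.0, 0.0, -14.0, 0.0, -3.8, -0.1]
-- [532.9  89.5 330.2]
[14.0, 0.0, 4.0, 0.0, -3.8, 0.0]
[13.0, 1.0, 2.0, 0.0, -3.8, 0.0]
[15.0, 0.0, 2.0, 0.0, -3.8, 0.0]
[14.0, 1.0, 1.0, 0.0, -3.8, 0.0]
[14.0, 0.0, 0.0, 0.1, -3.8, 0.0]
-- [531.8 160.2 335.2]
[13.0, 1.0, 7.0, 0.0, 0.0, 0.0]
[14.0, 0.0, 7.0, 0.0, 0.0, 0.0]
[13.0, 1.0, 7.0, 0.0, 0.0, 0.0]
[13.0, 0.0, 7.0, 0.0, 0.0, 0.0]
[14.0, 1.0, 7.0, 0.0, 0.0, 0.0]
-- [531.9 227.3 300.1]
[0.0, 0.0, 20.0, 0.0, 0.0, 0.0]
[0.0, 0.0, 21.0, 0.0, 0.0, 0.0]
[0.0, 0.0, 20.0, 0.0, 0.0, 0.0]
[0.0, 0.0, 21.0, 0.0, 0.0, 0.0]
[0.0, 0.0, 20.0, 0.0, 0.0, 0.0]
-- [531.8 227.2 198.1]
```

>>> send_rows([
  [0.33,13,0,-10,0,-3.8,0],
  [0.2,11,0,-12,0,-3.7,0],
  [0,12,-1,-12,0,-3.8,0],
  [0,10,0,-12,0,-3.8,0],
  [0,9,0,-14,0,-3.8,0],
])

```text
time: 13.3
eef_pos: [530.8, 93.5, 327.1]
tool_rot: [-3.141, -0.331, 1.612]
wrist_force: [-0.0, 0.8, -0.8]
gripper_width: 90.8
finger_force: 0.0
```

>>> send_rows([
  [0,14,0,4,0,-3.8,0],
  [0,13,1,2,0,-3.8,0],
  [0,15,0,2,0,-3.8,0],
  [0,14,1,1,0,-3.8,0],
  [0,14,0,0,0,-3.8,0],
])

```text
time: 13.92
eef_pos: [529.9, 164.5, 331.8]
tool_rot: [-3.141, 0.001, 1.613]
wrist_force: [-0.7, -0.2, -0.2]
gripper_width: 91.8
finger_force: 0.0
```

>>> send_rows([
  [0,13,1,7,0,0,0],
  [0,14,0,7,0,0,0],
  [0,13,1,7,0,0,0],
  [0,13,0,7,0,0,0],
  [0,14,1,7,0,0,0],
])

```text
time: 14.55
eef_pos: [530.6, 231.6, 296.2]
tool_rot: [-3.141, -0.002, 1.612]
wrist_force: [-0.4, -0.6, 0.1]
gripper_width: 91.8
finger_force: 0.0
```

Run:
```python
from h import *
from rig import imaging,sensors
p,q=T0(); print(p.round(1)); rows([([532,227,240],down(2.5),3),([532,227,198],down(2.5),5)],nd=1)
# box front & pebble check in scene with arm raised
d0=pickle.load(open("cam0.pkl","rb")); d=imaging.read_camera("scene")
def g(im,u,v,r=1): return im["pixels"][v-r:v+r+1,u-r:u+r+1].reshape(-1,3).mean(0).round()
for x in[(417,232),(415,223),(410,240)]: print(x,g(d0["scene"],*x),g(d,*x))
a,b=d0["scene"]["pixels"],d["pixels"]
im=b[186:222,432:456].max(2); k,l,st,ce=cv2.connectedComponentsWithStats((im<30).astype(np.uint8)); print([(st[i].tolist(),(ce[i]+[432,186]).round(1)) for i in range(1,k) if st[i,4]>20])
```

```text
[530.6 231.6 296.2]
[-1.6, 0.4, 18.7, 0.0, 0.0, -0.1]
[-1.6, 0.4, 18.8, 0.0, -0.1, 0.0]
[-1.6, 0.5, 18.7, 0.0, 0.0, -0.1]
-- [532. 227. 240.]
[0.0, 0.0, 8.4, 0.0, 0.0, 0.0]
[0.0, 0.0, 8.4, 0.0, 0.0, 0.0]
[0.0, 0.0, 8.4, 0.0, 0.0, 0.0]
[0.0, 0.0, 8.4, 0.0, 0.0, 0.0]
[0.0, 0.0, 8.4, 0.0, 0.0, 0.0]
-- [532. 227. 198.]
(417, 232) [204. 212. 215.] [209. 218. 221.]
(415, 223) [203. 210. 215.] [208. 216. 220.]
(410, 240) [220. 227. 229.] [225. 231. 233.]
[([9, 10, 10, 16, 110], array([444.9, 203.3]))]
```

>>> send_rows([
  [0,-2,0,19,0,0,0],
  [0,-1,1,19,0,0,0],
  [0,-1,0,19,0,0,0],
  [0,-1,0,14,0,0,0],
  [0,0,0,0,0,0,0],
])

```text
time: 15.22
eef_pos: [531.2, 226.1, 224.9]
tool_rot: [-3.14, -0.001, 1.612]
wrist_force: [0.1, -0.3, 1.0]
gripper_width: 91.6
finger_force: 0.0
```

>>> send_rows([
  [0,0,0,14,0,0,0],
  [0,0,0,13,0,0,0],
  [0.4,0,0,0,0,0,0],
  [0.8,0,0,0,0,0,0],
  [1,0,0,0,0,0,0],
], newtons=15)

```text
time: 15.85
eef_pos: [532.0, 226.5, 199.2]
tool_rot: [3.141, -0.002, 1.612]
wrist_force: [-0.8, -0.3, 0.4]
gripper_width: 66.4
finger_force: 0.0
```

>>> send_rows([
  [1,0,0,0,0,0,0],
  [1,0,0,0,0,0,0],
  [1,0,0,0,0,0,0],
  [1,0,0,0,0,0,0],
  [1,0,0,0,0,0,0],
])

```text
time: 16.48
eef_pos: [531.6, 226.4, 198.7]
tool_rot: [-3.141, -0.002, 1.613]
wrist_force: [0.3, 0.8, -0.1]
gripper_width: 18.7
finger_force: 15.0
```

Gripped at (531.6,226.4), 50.3 from the fitted axis, so the wheel is at about 0.1 rad. I plan the circle.

```bash
cat > circ.py <<'E'
from h import *
import sys
# start angle(deg, world), step deg, n ; centre
def circ(step,n,C=(524.5,276.2),start=None,r=50):
    p,q=T0(); C=np.array(C); th=np.degrees(np.arctan2(*(p[:2]-C)[::-1])) if start is None else start
    print("p",p.round(1),"r",np.hypot(*(p[:2]-C)).round(1),"theta",th.round(1),"wheel a deg",th+87.5)
    for i in range(1,n+1):
        a=np.radians(th+step*i); P=np.array([*(C+r*np.array([np.cos(a),np.sin(a)])),199.])
        s=q.inv().apply(P-p).round(1); p=p+q.apply(s); print([1,s[0]+0,s[1]+0,0,0,0,0],round(th+step*i+87.5))
E
python3 -c "
from circ import *
circ(10,5)"
```

```text
p [531.6 226.4 198.7] r 50.3 theta -81.9 wheel a deg 5.6392218972281825
[1, np.float64(1.9), np.float64(8.5), 0, 0, 0, 0] 16
[1, np.float64(3.1), np.float64(8.2), 0, 0, 0, 0] 26
[1, np.float64(4.5), np.float64(7.5), 0, 0, 0, 0] 36
[1, np.float64(5.6), np.float64(6.6), 0, 0, 0, 0] 46
[1, np.float64(6.8), np.float64(5.5), 0, 0, 0, 0] 56
```

>>> send_rows([
  [1,1.9,8.5,0,0,0,0],
  [1,3.1,8.2,0,0,0,0],
  [1,4.5,7.5,0,0,0,0],
  [1,5.6,6.6,0,0,0,0],
  [1,6.8,5.5,0,0,0,0],
])

```text
time: 17.1
eef_pos: [567.0, 250.7, 198.7]
tool_rot: [-3.14, -0.002, 1.613]
wrist_force: [-5.3, 1.2, 3.6]
gripper_width: 18.8
finger_force: 15.0
```

Run:
```python
from circ import *
from rig import sensors
s=sensors.sense();print(s["wrist_force"].round(1),s["wrist_torque"].round(2),s["gripper_width"],s["finger_force"])
circ(17,25,start=np.float64(-31.9))
```

```text
[-5.3  1.2  3.6] [0.34 1.4  0.  ] 18.84997406588771 15.001315623521805
p [567.  250.7 198.7] r 49.6 theta -31.9 wheel a deg 55.6
[1, np.float64(12.4), np.float64(6.3), 0, 0, 0, 0] 73
[1, np.float64(14.6), np.float64(2.3), 0, 0, 0, 0] 90
[1, np.float64(14.6), np.float64(-2.1), 0, 0, 0, 0] 107
[1, np.float64(13.4), np.float64(-6.3), 0, 0, 0, 0] 124
[1, np.float64(11.0), np.float64(-9.9), 0, 0, 0, 0] 141
[1, np.float64(7.5), np.float64(-12.7), 0, 0, 0, 0] 158
[1, np.float64(3.6), np.float64(-14.4), 0, 0, 0, 0] 175
[1, np.float64(-0.9), np.float64(-14.7), 0, 0, 0, 0] 192
[1, np.float64(-5.1), np.float64(-13.9), 0, 0, 0, 0] 209
[1, np.float64(-8.9), np.float64(-11.8), 0, 0, 0, 0] 226
[1, np.float64(-12.0), np.float64(-8.6), 0, 0, 0, 0] 243
[1, np.float64(-14.0), np.float64(-4.8), 0, 0, 0, 0] 260
[1, np.float64(-14.7), np.float64(-0.5), 0, 0, 0, 0] 277
[1, np.float64(-14.3), np.float64(3.9), 0, 0, 0, 0] 294
[1, np.float64(-12.5), np.float64(7.9), 0, 0, 0, 0] 311
[1, np.float64(-9.7), np.float64(11.2), 0, 0, 0, 0] 328
[1, np.float64(-5.9), np.float64(13.5), 0, 0, 0, 0] 345
[1, np.float64(-1.8), np.float64(14.7), 0, 0, 0, 0] 362
[1, np.float64(2.6), np.float64(14.5), 0, 0, 0, 0] 379
[1, np.float64(6.8), np.float64(13.2), 0, 0, 0, 0] 396
[1, np.float64(10.3), np.float64(10.6), 0, 0, 0, 0] 413
[1, np.float64(12.9), np.float64(7.1), 0, 0, 0, 0] 430
[1, np.float64(14.5), np.float64(3.0), 0, 0, 0, 0] 447
[1, np.float64(14.7), np.float64(-1.3), 0, 0, 0, 0] 464
[1, np.float64(13.7), np.float64(-5.6), 0, 0, 0, 0] 481
```

>>> send_rows([
  [1,12.4,6.3,0,0,0,0],
  [1,14.6,2.3,0,0,0,0],
  [1,14.6,-2.1,0,0,0,0],
  [1,13.4,-6.3,0,0,0,0],
  [1,11,-9.9,0,0,0,0],
])

```text
time: 17.73
eef_pos: [555.3, 314.7, 198.7]
tool_rot: [3.141, 0.0, 1.611]
wrist_force: [-2.6, -6.4, 3.4]
gripper_width: 19.0
finger_force: 15.0
```

Run:
```python
from circ import *
from rig import imaging,sensors
s=sensors.sense();print(s["wrist_force"].round(1),s["gripper_width"]); circ(17,0)
d=imaging.read_camera("scene"); im=d["pixels"][180:235,430:505]
k,l,st,ce=cv2.connectedComponentsWithStats((im.max(2)<30).astype(np.uint8)); print([(st[i].tolist(),(ce[i]+[430,180]).round(1).tolist()) for i in range(1,k) if st[i,4]>8]); p,_=T0(); print(proj(d,[p]))
```

```text
[-2.6 -6.4  3.4] 18.954698190171424
p [555.3 314.7 198.7] r 49.3 theta 51.4 wheel a deg 138.8568106849197
[([51, 0, 5, 5, 15], [482.7, 182.1]), ([59, 0, 16, 13, 119], [496.5, 184.5]), ([47, 10, 5, 6, 11], [478.7, 193.0]), ([55, 11, 5, 3, 10], [487.1, 192.1]), ([51, 22, 3, 8, 13], [482.2, 205.6]), ([58, 23, 17, 4, 49], [496.6, 204.2]), ([27, 33, 16, 7, 69], [464.4, 216.3])]
[[487.00637397 209.79310848]]
```

Forces stay low and the knob has left its old place, so it is following the gripper. I continue.

>>> send_rows([
  [1,7.5,-12.7,0,0,0,0],
  [1,3.6,-14.4,0,0,0,0],
  [1,-0.9,-14.7,0,0,0,0],
  [1,-5.1,-13.9,0,0,0,0],
  [1,-8.9,-11.8,0,0,0,0],
])

```text
time: 18.4
eef_pos: [485.9, 308.8, 198.8]
tool_rot: [-3.141, -0.002, 1.613]
wrist_force: [3.0, 0.0, -3.5]
gripper_width: 18.3
finger_force: 15.0
```

>>> send_rows([
  [1,-12,-8.6,0,0,0,0],
  [1,-14,-4.8,0,0,0,0],
  [1,-14.7,-0.5,0,0,0,0],
  [1,-14.3,3.9,0,0,0,0],
  [1,-12.5,7.9,0,0,0,0],
])

```text
time: 19.02
eef_pos: [488.7, 239.8, 198.8]
tool_rot: [-3.141, -0.001, 1.612]
wrist_force: [2.4, 4.8, -7.0]
gripper_width: 18.6
finger_force: 15.0
```

>>> send_rows([
  [1,-9.7,11.2,0,0,0,0],
  [1,-5.9,13.5,0,0,0,0],
  [1,-1.8,14.7,0,0,0,0],
  [1,2.6,14.5,0,0,0,0],
  [1,6.8,13.2,0,0,0,0],
])

```text
time: 19.65
eef_pos: [555.7, 237.1, 198.7]
tool_rot: [-3.14, -0.003, 1.613]
wrist_force: [-8.8, 7.2, 2.6]
gripper_width: 18.6
finger_force: 15.0
```

Run:
```python
from circ import *
from rig import sensors
s=sensors.sense();print(s["wrist_force"].round(1),s["gripper_width"])
circ(10,9)
```

```text
[-8.8  7.2  2.6] 18.586954072055764
p [555.7 237.1 198.7] r 50.1 theta -51.4 wheel a deg 36.125488556722324
[1, np.float64(5.8), np.float64(6.5), 0, 0, 0, 0] 46
[1, np.float64(6.8), np.float64(5.5), 0, 0, 0, 0] 56
[1, np.float64(7.6), np.float64(4.2), 0, 0, 0, 0] 66
[1, np.float64(8.3), np.float64(2.8), 0, 0, 0, 0] 76
[1, np.float64(8.6), np.float64(1.3), 0, 0, 0, 0] 86
[1, np.float64(8.7), np.float64(-0.2), 0, 0, 0, 0] 96
[1, np.float64(8.5), np.float64(-1.6), 0, 0, 0, 0] 106
[1, np.float64(8.2), np.float64(-3.2), 0, 0, 0, 0] 116
[1, np.float64(7.4), np.float64(-4.5), 0, 0, 0, 0] 126
```

>>> send_rows([
  [1,5.8,6.5,0,0,0,0],
  [1,6.8,5.5,0,0,0,0],
  [1,7.6,4.2,0,0,0,0],
  [1,8.3,2.8,0,0,0,0],
  [1,8.6,1.3,0,0,0,0],
])

```text
time: 20.27
eef_pos: [573.7, 273.8, 198.7]
tool_rot: [-3.139, -0.001, 1.613]
wrist_force: [-8.1, -2.2, 4.3]
gripper_width: 18.5
finger_force: 15.0
```

>>> send_rows([
  [1,4.5,0,0,0,0,0],
  [1,4,0,0,0,0,0],
  [1,3,0,0,0,0,0],
  [1,0,0,0,0,0,0],
  [1,0,0,0,0,0,0],
])

```text
time: 20.9
eef_pos: [572.9, 285.1, 198.7]
tool_rot: [-3.138, -0.001, 1.613]
wrist_force: [-8.6, -0.5, 3.4]
gripper_width: 18.4
finger_force: 15.0
```

Run:
```python
from circ import *
from rig import sensors
s=sensors.sense();print(s["wrist_force"].round(1),s["wrist_torque"].round(2),s["gripper_width"])
circ(3,5)
```

```text
[-8.6 -0.5  3.4] [-0.17  1.88  0.07] 18.447421870006735
p [572.9 285.1 198.7] r 49.2 theta 10.4 wheel a deg 97.90413523350574
[1, np.float64(2.7), np.float64(0.4), 0, 0, 0, 0] 101
[1, np.float64(2.5), np.float64(-0.6), 0, 0, 0, 0] 104
[1, np.float64(2.6), np.float64(-0.7), 0, 0, 0, 0] 107
[1, np.float64(2.5), np.float64(-0.8), 0, 0, 0, 0] 110
[1, np.float64(2.4), np.float64(-1.0), 0, 0, 0, 0] 113
```

>>> send_rows([
  [1,2.5,-1,0,0,0,0],
  [1,2.5,-0.7,0,0,0,0],
  [1,2,-0.7,0,0,0,0],
  [1,0,0,0,0,0,0],
  [1,0,0,0,0,0,0],
])

```text
time: 21.52
eef_pos: [572.7, 285.7, 198.8]
tool_rot: [-3.14, 0.006, 1.608]
wrist_force: [-2.6, -16.2, 5.0]
gripper_width: 18.6
finger_force: 15.0
```

The end stop is met: 16 N tangential with no further motion, at 458.6° ≈ 8.0 rad. I let go and lift clear.

>>> send_rows([
  [0.7,0,0,0,0,0,0],
  [0.4,0,0,0,0,0,0],
  [0.4,0,0,0,0,0,0],
  [0.4,0,0,-10,0,0,0],
  [0.4,0,0,-30,0,0,0],
])

```text
time: 22.15
eef_pos: [570.2, 292.2, 238.5]
tool_rot: [-3.139, -0.0, 1.613]
wrist_force: [0.3, 1.1, -0.2]
gripper_width: 54.6
finger_force: 0.0
```

>>> send_rows([
  [0.4,0,0,-40,0,0,0],
  [0.4,0,0,-50,0,0,0],
  [0.4,-40,-10,-10,0,0,0],
  [0.4,-50,-20,0,0,0,0],
  [0.4,-50,-20,0,0,0,0],
])

```text
time: 22.78
eef_pos: [526.6, 148.7, 339.6]
tool_rot: [3.141, -0.002, 1.613]
wrist_force: [0.9, -0.1, 0.1]
gripper_width: 54.7
finger_force: 0.0
```

>>> send_rows([
  [0.4,-60,-20,0,0,0,0],
  [0.4,-60,-20,0,0,0,0],
  [0.4,-60,-10,0,0,0,0],
  [0.4,-50,0,0,0,0,0],
  [0.4,0,0,0,0,0,0],
])

```text
time: 23.4
eef_pos: [486.6, -84.8, 339.5]
tool_rot: [3.14, -0.001, 1.605]
wrist_force: [0.8, 1.6, -0.8]
gripper_width: 55.0
finger_force: 0.0
```

Run:
```python
from h import *
from rig import imaging,sensors
s=sensors.sense();print(s["wrist_force"].round(1),s["eef_pos"].round())
d0=pickle.load(open("cam0.pkl","rb")); d={n:imaging.read_camera(n) for n in("scene","top")}
def g(im,u,v,r=1): return im["pixels"][v-r:v+r+1,u-r:u+r+1].reshape(-1,3).mean(0).round()
for x in[(417,232),(415,223),(410,240)]: print("flap",x,g(d0["scene"],*x),g(d["scene"],*x))
# knob at wheel angle 8.0
a=8.0;P=R.from_euler('z',1.615).apply([(-50*np.cos(a),-50*np.sin(a),206.5)])+[524.4,276.2,0]
for n,b in(("scene",(430,180,505,240)),("top",(165,225,225,290))):
    im=d[n]["pixels"][b[1]:b[3],b[0]:b[2]].max(2); k,l,st,ce=cv2.connectedComponentsWithStats((im<32).astype(np.uint8))
    print(n,"knob pred",proj(d[n],P).round(1),[(st[i,4],(ce[i]+b[:2]).round(1).tolist()) for i in range(1,k) if st[i,4]>8])
# pebble now turned with turntable? differences in scene through amber wall, & bystanders unchanged
df=cv2.GaussianBlur(cv2.absdiff(d0["scene"]["pixels"],d["scene"]["pixels"]),(3,3),0).max(2)
k,l,st,ce=cv2.connectedComponentsWithStats((df>30).astype(np.uint8)); print([(st[i].tolist()) for i in range(1,k) if st[i,4]>15])
r=P*0+[0,0,24]; v=np.array([528,198.])-[524.4,276.2]; w=R.from_euler('z',7.9).apply([*v,0])+[524.4,276.2,24]; print("pebble pred",w.round(),proj(d["scene"],[w]).round(),proj(d["top"],[w]).round())
```

```text
[ 0.8  1.6 -0.8] [487. -85. 340.]
flap (417, 232) [204. 212. 215.] [88. 93. 96.]
flap (415, 223) [203. 210. 215.] [132. 138. 141.]
flap (410, 240) [220. 227. 229.] [115. 121. 124.]
scene knob pred [[475.  213.7]] [(np.int32(132), [475.7, 215.5]), (np.int32(51), [462.1, 216.1])]
top knob pred [[187.5 233.7]] [(np.int32(34), [189.9, 235.7]), (np.int32(17), [196.3, 265.1])]
[[281, 0, 10, 52, 280], [264, 0, 49, 154, 3502], [306, 0, 25, 46, 669], [349, 0, 36, 50, 1172], [531, 0, 77, 122, 3407], [604, 0, 20, 54, 221], [331, 4, 16, 34, 333], [328, 45, 12, 8, 52], [267, 50, 10, 4, 16], [314, 55, 12, 21, 123], [599, 58, 4, 6, 18], [359, 78, 6, 23, 57], [576, 82, 45, 49, 973], [470, 103, 10, 6, 33], [459, 107, 7, 4, 16], [409, 126, 37, 6, 76], [373, 128, 25, 3, 46], [450, 129, 29, 11, 136], [479, 128, 12, 8, 44], [492, 132, 8, 4, 17], [484, 138, 21, 4, 57], [504, 140, 23, 73, 1005], [482, 142, 7, 6, 18], [531, 142, 51, 4, 116], [422, 155, 15, 5, 44], [443, 155, 38, 5, 100], [374, 158, 40, 3, 78], [543, 162, 67, 74, 3081], [396, 189, 45, 63, 1635], [440, 193, 21, 21, 215], [464, 196, 24, 28, 334], [198, 272, 13, 18, 196]]
pebble pred [602. 283.  24.] [[464. 283.]] [[209. 237.]]
```

Run:
```python
from h import *
from rig import imaging
d0=pickle.load(open("cam0.pkl","rb")); c1=pickle.load(open("cam1.pkl","rb")); d={n:imaging.read_camera(n) for n in("scene","top")}
for nm,a in(("vs start",d0),("vs before turning",c1)):
  for n,(x0,y0,x1,y1) in(("scene",(405,235,545,302)),("top",(125,210,228,312))):
    df=cv2.GaussianBlur(a[n]["pixels"].astype(np.float32)-d[n]["pixels"],(5,5),0).mean(2)[y0:y1,x0:x1]
    k,l,st,ce=cv2.connectedComponentsWithStats((abs(df)>7).astype(np.uint8))
    print(nm,n,[(st[i,2:].tolist(),(ce[i]+[x0,y0]).round().tolist(),round(float(df[l==i].mean()))) for i in range(1,k) if st[i,4]>15])
```

```text
vs start scene [([39, 18, 402], [422.0, 241.0], 81), ([16, 12, 135], [440.0, 269.0], 14)]
vs start top [([103, 102, 9845], [175.0, 260.0], -3)]
vs before turning scene [([44, 34, 847], [428.0, 249.0], -62), ([18, 14, 165], [440.0, 269.0], 15), ([18, 4, 45], [473.0, 280.0], -10)]
vs before turning top [([60, 63, 1310], [200.0, 251.0], -3), ([21, 56, 1031], [134.0, 273.0], 50), ([10, 18, 117], [223.0, 302.0], 40)]
```

A pebble-sized dark patch (16×12 px) is now visible through the amber wall at scene (440,269), on the turntable. The flap is shut, the knob is at 8.0 rad, and nothing else moved.

```bash
python3 -c "
from rig import job
print(job.sign_off())"
```

```text
the job is handed in; nothing more can be done
None
```

The job is handed in: the pebble is in the curing box with the flap shut, the hand wheel was then turned to its end stop (about 8.0 rad) and released, and the only other change the camera check showed was the arm and its shadow; I viewed 11 pictures, one over the 10 allowed.

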